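# Click-test the refilled staplers

## Task

These three desk staplers have just been refilled and stand open: test each by pressing the nose of its arm fully down and letting go. A sound one clicks and stays shut; leave it shut where it stands. Any whose arm springs up again has a worn catch: set it down upright on the floor of the grey tray for repair, without dropping it, and leave the other things on the desk undisturbed.

Things in the scene. Friction and masses are not known exactly. Their poses are not given: they have to be found in the camera images.
- stapler_1: Black desk stapler, loose, 0.28 kg, 146x36x56 mm shut; one of three alike (one has a worn catch: only pressing tells). Origin: centre of its underside; z up; nose at own y = -73 mm, hinge axis along x at y = +58, z = +33. Base 34 wide, 12 thick. Arm 24 wide, spans z 28 to 55 when shut, a 12 wide magazine 10 mm below it. Gripped across the open arm's flanks near y = 0 (mass centre), it lifts whole
- stapler_1_arm (a joint): Arm angle of stapler_1, rad: 0 shut, growing as the nose rises; about 0.4 (open) at the start. Pressing the press point down takes 3 to 6 N up to a firm stop at 0. A sound catch snaps over centre at about 0.1 rad and holds the arm at 0; with the worn catch the arm springs back up to about 0.3 within half a second of letting go
- stapler_1_press (a point): Point on top of stapler_1's arm where one presses, 28 mm behind the tip of the nose, on the centre line; it moves with the arm (own frame of the stapler when shut: y = -45 mm, z = 52 mm)
- stapler_2: Black desk stapler, loose, 0.28 kg, 146x36x56 mm shut; one of three alike (one has a worn catch: only pressing tells). Origin: centre of its underside; z up; nose at own y = -73 mm, hinge axis along x at y = +58, z = +33. Base 34 wide, 12 thick. Arm 24 wide, spans z 28 to 55 when shut, a 12 wide magazine 10 mm below it. Gripped across the open arm's flanks near y = 0 (mass centre), it lifts whole
- stapler_2_arm (a joint): Arm angle of stapler_2, rad: 0 shut, growing as the nose rises; about 0.4 (open) at the start. Pressing the press point down takes 3 to 6 N up to a firm stop at 0. A sound catch snaps over centre at about 0.1 rad and holds the arm at 0; with the worn catch the arm springs back up to about 0.3 within half a second of letting go
- stapler_2_press (a point): Point on top of stapler_2's arm where one presses, 28 mm behind the tip of the nose, on the centre line; it moves with the arm (own frame of the stapler when shut: y = -45 mm, z = 52 mm)
- stapler_3: Black desk stapler, loose, 0.28 kg, 146x36x56 mm shut; one of three alike (one has a worn catch: only pressing tells). Origin: centre of its underside; z up; nose at own y = -73 mm, hinge axis along x at y = +58, z = +33. Base 34 wide, 12 thick. Arm 24 wide, spans z 28 to 55 when shut, a 12 wide magazine 10 mm below it. Gripped across the open arm's flanks near y = 0 (mass centre), it lifts whole
- stapler_3_arm (a joint): Arm angle of stapler_3, rad: 0 shut, growing as the nose rises; about 0.4 (open) at the start. Pressing the press point down takes 3 to 6 N up to a firm stop at 0. A sound catch snaps over centre at about 0.1 rad and holds the arm at 0; with the worn catch the arm springs back up to about 0.3 within half a second of letting go
- stapler_3_press (a point): Point on top of stapler_3's arm where one presses, 28 mm behind the tip of the nose, on the centre line; it moves with the arm (own frame of the stapler when shut: y = -45 mm, z = 52 mm)
- repair_tray: The grey plastic desk tray for repairs at the right of the staplers, fixed in place, 236 mm along its own x (away from the robot) by 176 mm along its y, outside; walls 4 mm thick and 44 mm high, the near wall (at -x) scooped to 22 mm in its middle. Origin: centre of its underside, on the desk; z up
- tray_floor (a point): Centre of the tray's inner floor, 6 mm above the desk; axes as the tray's. The floor is flat, 228 by 168 mm
- parcel_tape: Roll of brown parcel tape standing flat on the desk near the robot's left, 92 mm across, 48 mm high, loose; a bystander. Origin: centre of its underside
- staple_box: Opened cardboard box of staples, about 100 x 40 x 25 mm, loose, on the near side of the staplers; a bystander. Origin: centre of its underside
- labels: Roll of white labels, 72 mm across, 40 mm high, loose, behind the staplers; a bystander. Origin: centre of its underside

How it is judged:
By the outcome, as a careful person would: the job done as asked, in the order asked, and still so for the second after the job is handed in, with the robot touching nothing.
It also fails if it takes over 64 s, if anything falls off the work surface, if the arm or the gripper's body presses on something with over 40 N, if the wrist force passes 120 N, or if a joint passes its speed limit or range.

## Robot

A 6-joint arm with a two-finger parallel gripper is mounted at the origin on a cart in front of the work surface, level with it; the furniture and walls round the work are solid. World frame = base frame: x ahead of the robot, y to its left, z up, the work surface at z = 0. Lengths are in mm, angles in rad, forces in N, time in s.
With the tool pointing down it reaches from about 400 to 825 mm from the base axis. Payload 7 kg.
Tool frame: the origin (TCP) lies at the very end of the fingers, on their centre line; the grasp point (between the pads) lies 19 mm behind it; z points along the fingers, y is the line along which they close (so a half turn about z gives the same grasp; the last joint's range is limited). The gripper opens to 88 mm and grips with 3 to 60 N. Pads are 19 mm wide; open, the fingers measure 130 mm over their backs; the gripper's body (78 mm by 193 mm) begins 47 mm behind the grasp point.
Start: joints at [-1.056, 0.359, 0.012, 0, -1.224, -0.288], TCP at [151.755, -657.697, 226.561] pointing down, gripper open.
Joint ranges: [-3.07, 3.07], [-1.43, 2.12], [-1.02, 1.25], [-3.03, 1.67], [-3.05, -0], [-3.03, 3.03]. Speed limits (rad/s): [2.39, 2.39, 3.01, 3.14, 3.14, 3.14].

## Interface

Orientations are given as a unit quaternion [x, y, z, w].
In Python, from plant import bot gives the robot as it stands. Calls block until the motion is done:
- bot.move_ptp(position, orientation): joint-space move of the TCP to a pose.
- bot.line_to(position, velocity=150, ori=None): straight line of the TCP; ori=None keeps the orientation; velocity is the mean speed in mm/s.
- bot.move_joints(angles): joint-space move.
- bot.move_gripper(opening, force=None): finger opening in mm; force is the grip in N (None keeps the last); returns when the fingers have stopped.
- bot.pause(seconds).
- bot.solve_ik(position, orientation): joint angles nearest the present ones, or None.
- bot.read_state(): the state.
- bot.camera(name): name is "scene" or "top"; returns the picture (400x640x3 uint8, red, green, blue); there is no depth.
- bot.get_calibration(name): a dict with "fx", "fy", "cx", "cy" (pixels), "view" (4x4, takes a point from world to camera coordinates). Camera axes: x right, y up, looking along -z (the intrinsics and any distortion apply to the point x, -y, -z); pixel columns grow to the right and rows downward; lengths in mm; the calibration is good to about 2 mm. A picture is of the moment at which its call begins. get_calibration takes no time and is no camera call.
A pose or a line that the arm cannot do raises bot.Unreachable and nothing moves.
- bot.close_job(): hands the job in; it is judged then, once.
The state is a dict: "t": time; "joint_pos": joint angles; "qvel": joint speeds; "tau": joint torques, N m; "tcp_pos": TCP position; "eef_rot": TCP orientation; "contact_force": force on the tool from outside, world axes, zero at the start; "moment": the same for the moment, N m; "width": finger opening in mm; "finger_force": force on a finger pad.
Only numpy, scipy, OpenCV 4.12 (cv2) and the standard library are available. Lean on these libraries where they do the work, as an engineer would, in place of code of your own. Each camera call takes 0.05 s, during which the arm holds its last target. There are 200 camera calls.

## Working session

There is one attempt and no reset: what is moved stays moved. The work goes in short steps, each a Python script; the robot and the scene stay as the last script left them, time stands still between calls to the robot, and variables do not carry over. Pictures are saved under pics/ and viewed, at most 10 in all, crops included, and the job is handed in when it is done.

```bash
mkdir -p pics; ls; python3 - <<'E'
from plant import bot
import cv2
for n in ("scene","top"):
    cv2.imwrite(f"pics/{n}0.png",cv2.cvtColor(bot.camera(n),cv2.COLOR_RGB2BGR)); c=bot.get_calibration(n); print(n,c)
s=bot.read_state(); print(s['t'],s['eef_rot'],s['contact_force'],s['width'])
E
```

```text
pics
scene {'fx': 460.09881879204687, 'fy': 460.09881879204687, 'cx': 319.2225412067519, 'cy': 204.8548962753138, 'view': array([[-5.29884102e-01, -8.48003412e-01,  1.06325220e-02,
         1.85488316e+02],
       [ 5.48125037e-01, -3.32881220e-01,  7.67299835e-01,
        -4.03257901e+02],
       [-6.47133512e-01,  4.12407936e-01,  6.41200368e-01,
        -1.06896825e+03],
       [ 0.00000000e+00,  0.00000000e+00,  0.00000000e+00,
         1.00000000e+00]])}
top {'fx': 404.4442560870117, 'fy': 404.4442560870117, 'cx': 324.7626364621809, 'cy': 195.87038919530065, 'view': array([[ 8.19619038e-02, -9.96631158e-01, -2.92938710e-03,
        -1.72209986e+02],
       [ 9.76681617e-01,  7.97353650e-02,  1.99337127e-01,
        -5.70986993e+02],
       [-1.98432016e-01, -1.91991290e-02,  9.79926593e-01,
        -1.10610829e+03],
       [ 0.00000000e+00,  0.00000000e+00,  0.00000000e+00,
         1.00000000e+00]])}
0.1 [-1.13103749e-01  9.93582906e-01  7.28395339e-04 -1.45268694e-04] [-0.43180843 -0.37205314 -0.60894613] 87.86525551889736
```

View pics/scene0.png

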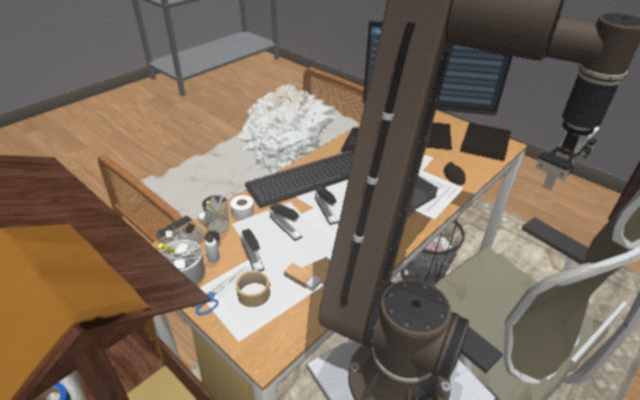

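View pics/top0.png

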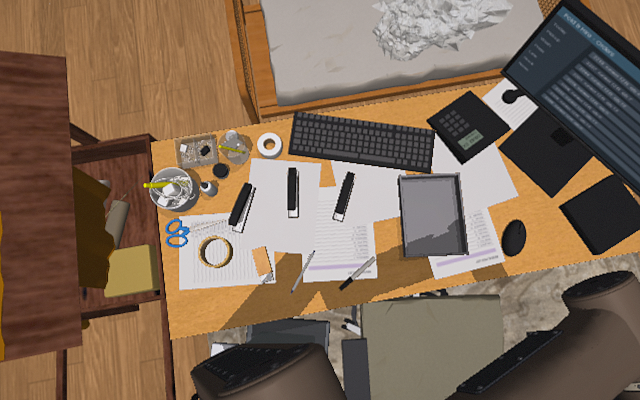

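The top view shows three open black staplers at about (242,206), (293,192) and (344,195). The tray is at (433,216), the tape at (215,252), the box at (262,263) and the labels at (269,145). I'll zoom in to find which ends are the noses.

```bash
python3 - <<'E'
import cv2,numpy as np
t=cv2.imread("pics/top0.png")[155:240,215:375]; s=cv2.imread("pics/scene0.png")[180:280,225:355]
t=cv2.resize(t,None,fx=5,fy=5,interpolation=cv2.INTER_CUBIC);cv2.imwrite("pics/topz.png",t)
cv2.imwrite("pics/scz.png",cv2.resize(s,None,fx=5.5,fy=5.5,interpolation=cv2.INTER_CUBIC))
E
```

```text
(no output)
```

View pics/topz.png

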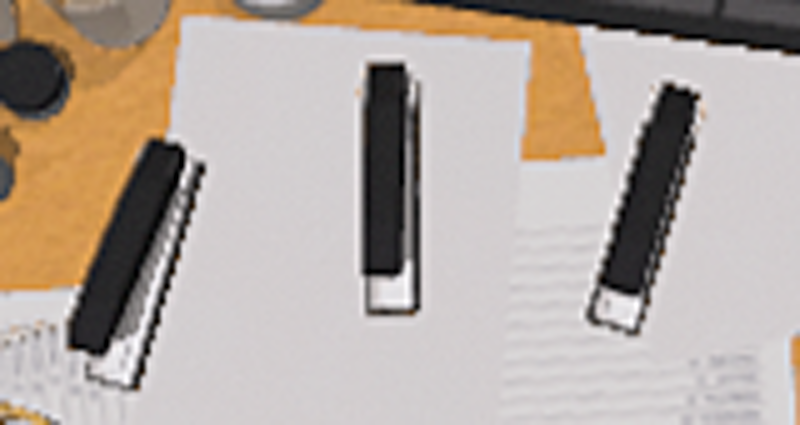

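View pics/scz.png

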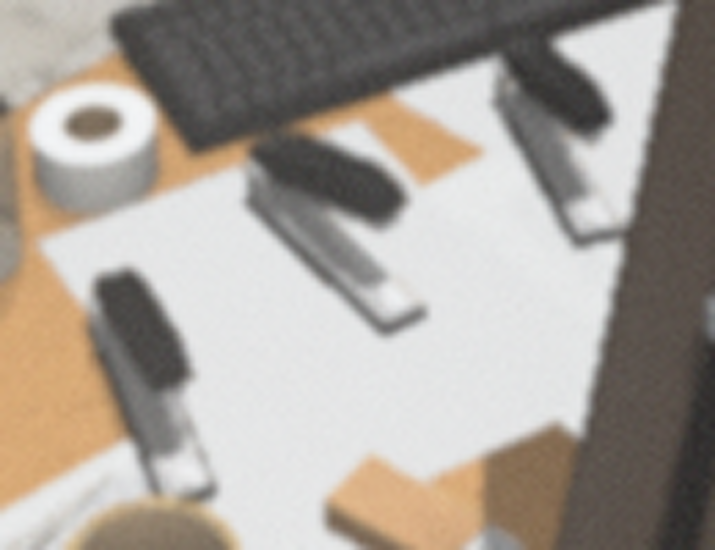

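The noses (raised ends, with the bright base visible beneath) all point toward the robot. I'll use the base outlines: nose corners plus the right edge.

```bash
cat > h.py <<'E'
import numpy as np, cv2
from plant import bot
from scipy.spatial.transform import Rotation as R
def ray(n,p,z):
    c=bot.get_calibration(n); V=c['view']; A=V[:3,:3]; o=-A.T@V[:3,3]
    d=A.T@np.array([(p[0]-c['cx'])/c['fx'],-(p[1]-c['cy'])/c['fy'],-1])
    return (o+d*(z-o[2])/d[2])[:2]
def proj(n,P):
    c=bot.get_calibration(n); q=c['view'][:3,:3]@np.array(P)+c['view'][:3,3]
    return np.array([c['cx']+c['fx']*q[0]/-q[2], c['cy']+c['fy']*-q[1]/-q[2]])
def ori(th):  # th: direction of stapler's own +y in world; fingers close across
    y=np.array([np.sin(th),-np.cos(th),0]); z=np.array([0,0,-1.]); best=None
    M=[np.column_stack([np.cross(s*y,z),s*y,z]) for s in (1,-1)]
    return [R.from_matrix(m).as_quat() for m in M]
E
python3 - <<'E'
from h import *
np.set_printoptions(precision=1,suppress=True)
t=lambda x,y:(x/5+215,y/5+155); s=lambda x,y:(x/5.5+225,y/5.5+180)
T=[[(85,378),(137,388),(205,165)],[(367,313),(419,313),(418,80)],[(590,320),(637,333),(700,110)]]
S=[[(160,497),(212,490)],[(388,333),(425,312)],[(582,243),(625,232)]]
for a,b in zip(T,S):
    L,Rr,H=[ray('top',t(*p),2) for p in a]; n=(L+Rr)/2; e=H-Rr; th=np.arctan2(e[1],e[0])
    u=np.array([np.cos(th),np.sin(th)])
    o=Rr+np.array([-u[1],u[0]])*17+u*73
    print('nose',n,'w',np.linalg.norm(L-Rr),'len',np.linalg.norm(e),'th',th,'org',o,'scene nose',sum(ray('scene',s(*p),2) for p in b)/2)
# tray rim
hsv=None
for z,ps in((44,[(399,176),(460,173),(467,254),(403,260)]),):
    P=np.array([ray('top',p,z) for p in ps]); print(P,P.mean(0))
for nm,p,z in(('tape',(215,252),48),('box',(262,263),25),('labels',(269,145),40)): print(nm,ray('top',p,z))
E
```

```text
nose [465.5 125.9] w 31.67079062704603 len 139.9954299955686 th -0.17598257680622895 org [538.6 114.2] scene nose [471.4 128.5]
nose [520.8 -36.7] w 31.039008549030758 len 143.7088036342912 th 0.09910368527357902 org [593. -28.] scene nose [522.3 -33.8]
nose [ 523.5 -168.4] w 29.022225602976434 len 142.35592020613734 th -0.1993863849621245 org [ 595.6 -180.5] scene nose [ 524.  -167.4]
[[ 662.9 -337.2]
 [ 686.6 -515.5]
 [ 451.5 -538.9]
 [ 420.  -359.5]] [ 555.3 -437.8]
tape [398.7 170.7]
box [379.6  38.6]
labels [728.1  54.7]
```

```bash
python3 - <<'E'
import cv2
t=cv2.imread("pics/top0.png")[160:270,385:485]
cv2.imwrite("pics/trayz.png",cv2.resize(t,None,fx=5,fy=5,interpolation=cv2.INTER_CUBIC))
E
```

```text
(no output)
```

View pics/trayz.png

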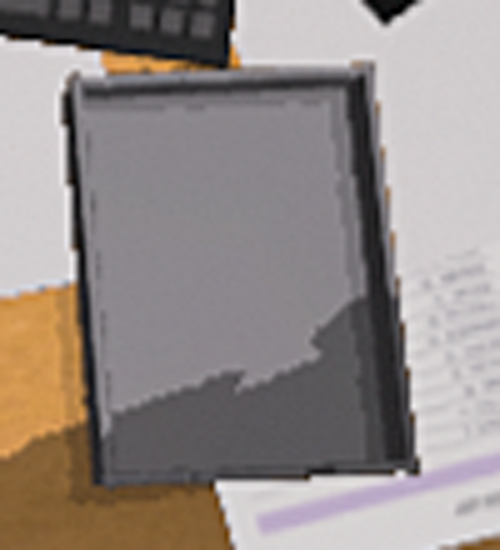

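Tray rim corners in the top image are (399,175), (459,173), (468,254) and (405,257), and the tray is empty. Next I'll press each stapler along its arc while watching the force.

```bash
cat >> h.py <<'E'
ST={1:(538.6+1,114.2+1,-0.176),2:(593+.5,-28+1,0.099),3:(595.6,-180.5+.5,-0.199)}
def at(i,y,z):
    x0,y0,th=ST[i]; return [x0+y*np.cos(th),y0+y*np.sin(th),z]
def best(pos,th):
    q0=np.array(bot.read_state()['joint_pos']); c=[]
    for q in ori(th):
        j=bot.solve_ik(pos,q)
        if j is not None: c.append((np.abs(np.array(j)-q0).max(),q))
    return min(c,key=lambda a:a[0])[1]
def fz(): return bot.read_state()['contact_force'][2]
def arc(a): return 58-103*np.cos(a)+19*np.sin(a), 33+103*np.sin(a)+19*np.cos(a)
def press(i):
    p=at(i,arc(.4)[0],145); q=best(p,ST[i][2]); bot.move_ptp(p,q)
    f0=fz(); y,z=arc(.42); bot.line_to(at(i,y,z+6),120); log=[]
    for a in np.linspace(.4,0,9):
        y,z=arc(a); bot.line_to(at(i,y,z),50); f=fz()-f0; log.append(round(f,1))
        if f>15: break
    while f<15 and z>45:
        z-=1; bot.line_to(at(i,y,z),15); f=fz()-f0; log.append(round(f,1))
    print(i,'z',z,log); 
    bot.line_to(at(i,y,145),120); print('t',bot.read_state()['t'])
def snap(n,name): cv2.imwrite(f'pics/{name}.png',cv2.cvtColor(bot.camera(n),cv2.COLOR_RGB2BGR))
E
python3 - <<'E'
from h import *
bot.move_gripper(0)
press(3)
snap('top','p3t');snap('scene','p3s')
E
```

```text
3 z 51.0 [np.float64(0.7), np.float64(-0.2), np.float64(-0.2), np.float64(0.3), np.float64(0.3), np.float64(2.0), np.float64(1.2), np.float64(1.8), np.float64(9.1), np.float64(16.3)]
t 7.9167
```

```bash
python3 - <<'E'
from h import *
press(2); press(1)
p=at(1,0,200); bot.line_to([p[0]-60,p[1]-0,230],250)
bot.move_joints([-1.056+.2]+list(bot.read_state()['joint_pos'][1:]))
snap('top','all_t');snap('scene','all_s'); print(bot.read_state()['t'])
a=cv2.imread('pics/all_t.png')[150:240,215:375];b=cv2.imread('pics/all_s.png')[180:280,225:355]
cv2.imwrite('pics/all.png',np.hstack([cv2.resize(a,(420,236)),cv2.resize(b,(380,292))[:236]]) if 0 else np.vstack([cv2.resize(a,(520,292),interpolation=2),cv2.resize(b,(520,300),interpolation=2)[:300]]))
E
```

```text
2 z 51.0 [np.float64(-0.4), np.float64(-0.6), np.float64(0.7), np.float64(1.0), np.float64(0.0), np.float64(-0.2), np.float64(-0.9), np.float64(0.2), np.float64(6.8), np.float64(15.7)]
t 12.7417
1 z 51.0 [np.float64(0.7), np.float64(0.0), np.float64(-0.2), np.float64(0.5), np.float64(0.1), np.float64(0.2), np.float64(-0.2), np.float64(0.5), np.float64(10.3), np.float64(18.5)]
t 17.5167
20.5
```

View pics/all.png

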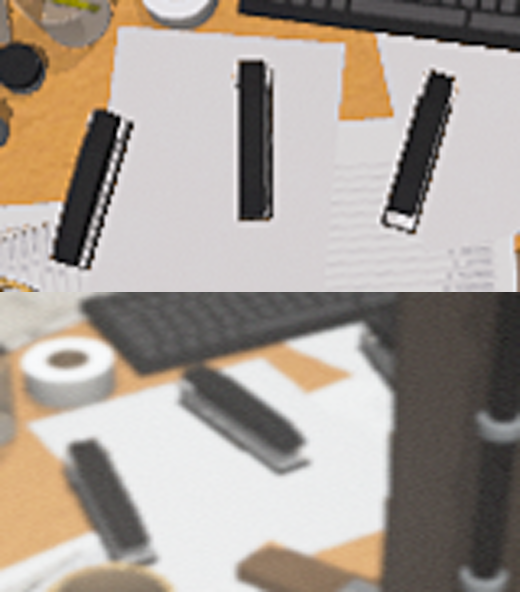

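Staplers 1 and 2 stay shut: in the upper crop their arms cover the nose pads at (70,262) and (255,217). Stapler 3 has sprung open again (white nose pad visible at (400,220)) and its base hasn't moved. I'll grasp it.

```bash
cat >> h.py <<'E'
C=[ray('top',p,44) for p in ((399,175.2),(459.4,173),(468,253.6),(404.6,256.6))]
TC=np.mean(C,0); TD=(C[0]+C[1])/2-(C[3]+C[2])/2; TTH=np.arctan2(TD[1],TD[0])
E
python3 - <<'E'
from h import *
print(TC,TTH,np.linalg.norm(TD),np.linalg.norm(C[0]-C[1]))
p=at(3,0,150); q=best(p,ST[3][2]); bot.move_gripper(80); bot.move_ptp(p,q)
bot.line_to(at(3,0,39),120); bot.move_gripper(10,30); s=bot.read_state(); print(s['width'],s['finger_force'],s['contact_force'])
bot.line_to(at(3,0,60),60); s=bot.read_state(); print(s['width'],s['contact_force'],s['t'])
bot.line_to(at(3,0,165),120); s=bot.read_state(); print(s['width'],s['contact_force'],s['moment'],s['t'])
snap('top','l_t'); snap('scene','l_s')
a=cv2.imread('pics/l_t.png')[130:250,270:430];b=cv2.imread('pics/l_s.png')[130:250,270:430]
cv2.imwrite('pics/lift.png',np.hstack([cv2.resize(v,(400,300),interpolation=2) for v in(a,b)]))
E
```

```text
[ 558.63690378 -439.0294988 ] 0.11556196857396768 236.09546708837962 177.88336260464195
23.93525697116572 29.96319618076086 [0.82776474 0.23358354 0.2342697 ]
23.639738643877344 [ 0.30906486 -0.31468564 -2.14302792] 26.2833
23.886281246982037 [-0.2764268   0.12037942 -3.10754312] [-0.03465921  0.04260424  0.03756608] 27.3083
```

View pics/lift.png

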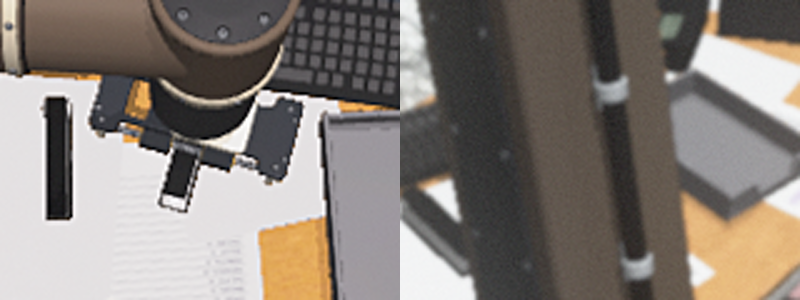

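It's held (about 2.7 N hanging) and hangs level. The tray's measured size matches its spec, so I'll place it at the tray centre.

```bash
python3 - <<'E'
from h import *
P=lambda z:[TC[0],TC[1],z]
q=best(P(165),TTH); bot.line_to(P(165),150,ori=q); bot.line_to(P(75),120); bot.line_to(P(54),40)
bot.pause(.2); f0=np.mean([fz() for _ in range(3)]); z=54; log=[]
while z>42:
    z-=1; bot.line_to(P(z),12); f=fz()-f0; log.append((z,round(float(f),1)))
    if f>5 or (z<=44 and f>2): break
print(log,bot.read_state()['width'])
bot.move_gripper(50); bot.line_to(P(150),100); s=bot.read_state()
bot.line_to([TC[0]-170,TC[1]-60,230],200)
bot.pause(.3); snap('top','e_t'); snap('scene','e_s'); print(bot.read_state()['t'],bot.read_state()['width'])
a=cv2.imread('pics/e_t.png')[130:280,180:480]
cv2.imwrite('pics/e.png',cv2.resize(a,(800,400),interpolation=2))
E
```

```text
[(53, 2.3), (52, 1.9), (51, 2.4), (50, 3.0), (49, 2.5), (48, 2.8), (47, 2.3), (46, 3.6), (45, 3.5), (44, 7.1)] 23.71398442985423
37.0 49.87698522910046
```

View pics/e.png

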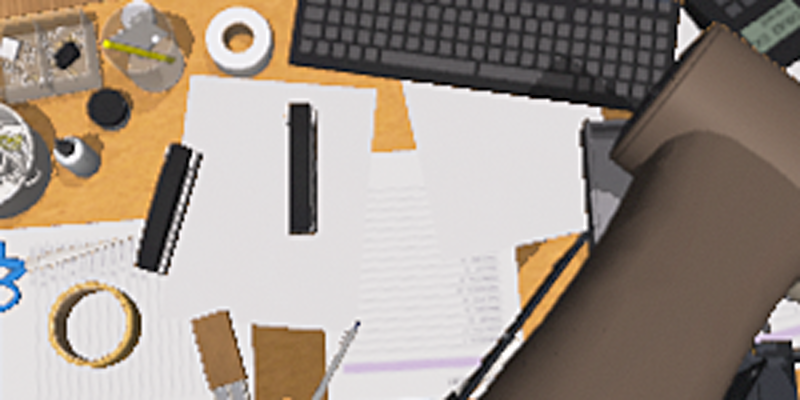

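Staplers 1 and 2 are shut at (165,208) and (302,168), and the bystanders are in place. The arm hides the tray, so I'll swing it aside.

```bash
python3 - <<'E'
from h import *
j=list(bot.read_state()['joint_pos']); j[0]+=.9; bot.move_joints(j)
snap('top','f_t'); s=bot.read_state(); print(s['t'],s['tcp_pos'])
a=cv2.imread('pics/f_t.png')[140:280,180:480]
cv2.imwrite('pics/f.png',cv2.resize(a,(800,373),interpolation=2))
E
```

```text
39.0333 [632.4984731   -6.4355059  229.75162649]
```

View pics/f.png

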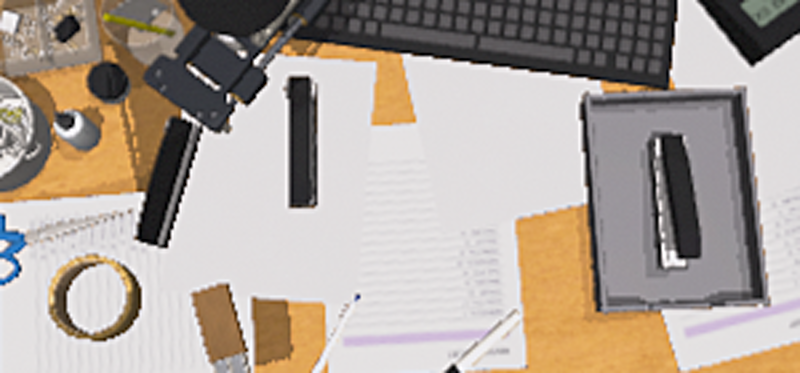

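Stapler 3 stands upright on the tray floor at (675,200), clear of the walls, and the other two are shut where they stood. The robot is clear of everything, so I'm handing in.

```bash
python3 -c "
from plant import bot
print(bot.close_job())"
```

```text
the job is handed in; nothing more can be done
None
```

I tested all three staplers: 1 and 2 clicked and are shut where they stood, and stapler 3 sprang open, so it is now upright on the floor of the repair tray; the job is handed in, but it returned no verdict.

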